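Find the loaded weight case by lifting and put it away in the cradle

TASK

Three identical closed dark grey cases stand in the blue rack; one of them still holds its brass check weight. Feel by lifting which one is heavy, leave the two light ones standing in their own bays, and take the heavy one out by its broad faces, set it down upright on the bare bench and let go, then take it again by its narrow ends and lower it gently, without dropping it, into the black cradle, down on the cradle's base and centred between and along its cheeks. Keep the cases upright and do not shove the blue-capped tube or the black-capped vial that stand near by.

Things in the scene. Friction and masses are not known exactly. Their poses are not given: they have to be found in the camera images.
- case_1_mid (a point): one of three identical closed dark grey cases with a black seam line, 44 mm thick (x), 62 mm long (y), 64 mm tall (z up), edges rounded 4 mm; this point is its centre, 32 mm above its underside. It starts in the rack. Exactly one of the three, any one, holds a brass weight: 0.45 to 0.62 kg in all; the other two weigh 0.13 to 0.15 kg. Neither looks nor name tell which.
- case_2_mid (a point): one of three identical closed dark grey cases with a black seam line, 44 mm thick (x), 62 mm long (y), 64 mm tall (z up), edges rounded 4 mm; this point is its centre, 32 mm above its underside. It starts in the rack. Exactly one of the three, any one, holds a brass weight: 0.45 to 0.62 kg in all; the other two weigh 0.13 to 0.15 kg. Neither looks nor name tell which.
- case_3_mid (a point): one of three identical closed dark grey cases with a black seam line, 44 mm thick (x), 62 mm long (y), 64 mm tall (z up), edges rounded 4 mm; this point is its centre, 32 mm above its underside. It starts in the rack. Exactly one of the three, any one, holds a brass weight: 0.45 to 0.62 kg in all; the other two weigh 0.13 to 0.15 kg. Neither looks nor name tell which.
- rack: blue rack fixed to the bench, 62 (x) x 226 (y) mm, origin at the centre of its underside. Base 6 mm thick; bays at y = -72, 0, 72 mm, a case standing in each, its length along the rack's y. Dividers at the cases' ends (y = -108, -36, 36, 108 mm; 36 wide in x, 6 thick, tops 60 mm above the bench, 2 mm play) cover the ends; both broad faces are open: grip there, along the rack's x.
- cradle: black cradle fixed to the bench, origin at the centre of its underside; base 78 (x) x 56 (y) x 6 mm. Two cheeks, 44 mm long in y, tops 59 mm above the bench, lips flared, leave a slot 49 mm wide in x, open at the y ends. The case stands in it on the base, its length along the cradle's y (either way round), centre 38 mm above the origin, ends 9 mm past the cheeks: hold it by the ends.
- case_1: the case of point case_1_mid; origin at the centre of its underside
- case_2: the case of point case_2_mid; origin at the centre of its underside
- case_3: the case of point case_3_mid; origin at the centre of its underside
- tube_50: bystander: standing tube with blue cap, 34x34x110 mm, origin at the centre of its underside
- vial_black: bystander: small vial with black cap, 22x22x51 mm, origin at the centre of its underside
Mind the look-alikes: they are no part of the job. Leave any green, red or turquoise look-alike of the case_3 alone.

How it is judged:
On the way:
1. a case has been set down upright on the bare bench, away from rack and cradle, and let go (((distance of case_1_mid from where it was at the start of the episode above 0.06 m and horizontal distance between case_1_mid and cradle above 0.07 m and contact force between case_1 and rack below 0.05 N and contact force between case_1 and cradle below 0.05 N and height (world z) of case_1_mid below 0.04 m and contact force between the fingers and case_1 below 0.05 N and angle between case_1_mid's own z axis and vertical below 0.1 rad and linear speed of case_1 below 0.02 m/s) or (distance of case_2_mid from where it was at the start of the episode above 0.06 m and horizontal distance between case_2_mid and cradle above 0.07 m and contact force between case_2 and rack below 0.05 N and contact force between case_2 and cradle below 0.05 N and height (world z) of case_2_mid below 0.04 m and contact force between the fingers and case_2 below 0.05 N and angle between case_2_mid's own z axis and vertical below 0.1 rad and linear speed of case_2 below 0.02 m/s) or (distance of case_3_mid from where it was at the start of the episode above 0.06 m and horizontal distance between case_3_mid and cradle above 0.07 m and contact force between case_3 and rack below 0.05 N and contact force between case_3 and cradle below 0.05 N and height (world z) of case_3_mid below 0.04 m and contact force between the fingers and case_3 below 0.05 N and angle between case_3_mid's own z axis and vertical below 0.1 rad and linear speed of case_3 below 0.02 m/s))), for 0.2 s.
At the end, for the whole second after the job is handed in: The heavy case (over 3 N on the cradle) stands upright and still in the cradle on its base: centre within 8 mm across, 12 mm along, under 42 mm above the cradle origin, length along the slot within 0.15 rad. Both light cases upright within 15 mm of their start (((contact force between case_1 and cradle above 3 N and x of case_1_mid in the frame of cradle between -0.008 and 0.008 m and y of case_1_mid in the frame of cradle between -0.012 and 0.012 m and z of case_1_mid in the frame of cradle below 0.042 m and angle between the y axis of case_1_mid and the y axis of cradle, either way round below 0.15 rad and angle between each of case_1_mid, case_2_mid, case_3_mid's own z axis and vertical below 0.1 rad and linear speed of case_1 below 0.02 m/s and distance of each of case_2_mid, case_3_mid from where it was at the start of the episode below 0.015 m) or (contact force between case_2 and cradle above 3 N and x of case_2_mid in the frame of cradle between -0.008 and 0.008 m and y of case_2_mid in the frame of cradle between -0.012 and 0.012 m and z of case_2_mid in the frame of cradle below 0.042 m and angle between the y axis of case_2_mid and the y axis of cradle, either way round below 0.15 rad and angle between each of case_2_mid, case_1_mid, case_3_mid's own z axis and vertical below 0.1 rad and linear speed of case_2 below 0.02 m/s and distance of each of case_1_mid, case_3_mid from where it was at the start of the episode below 0.015 m) or (contact force between case_3 and cradle above 3 N and x of case_3_mid in the frame of cradle between -0.008 and 0.008 m and y of case_3_mid in the frame of cradle between -0.012 and 0.012 m and z of case_3_mid in the frame of cradle below 0.042 m and angle between the y axis of case_3_mid and the y axis of cradle, either way round below 0.15 rad and angle between each of case_3_mid, case_1_mid, case_2_mid's own z axis and vertical below 0.1 rad and linear speed of case_3 below 0.02 m/s and distance of each of case_1_mid, case_2_mid from where it was at the start of the episode below 0.015 m))); the robot touches nothing.
It fails at once if a case is tipped by more than about 35 degrees (angle between any of case_1_mid, case_2_mid, case_3_mid's own z axis and vertical above 0.6 rad).
It fails at once if a case is dropped into the cradle (it moves faster than 0.5 m/s there) ((horizontal distance between case_1_mid and cradle below 0.03 m and height (world z) of case_1_mid below 0.09 m and linear speed of case_1 above 0.5 m/s) or (horizontal distance between case_2_mid and cradle below 0.03 m and height (world z) of case_2_mid below 0.09 m and linear speed of case_2 above 0.5 m/s) or (horizontal distance between case_3_mid and cradle below 0.03 m and height (world z) of case_3_mid below 0.09 m and linear speed of case_3 above 0.5 m/s)).
It fails at once if the tube or the vial is shifted by more than 30 mm (distance of any of tube_50, vial_black from where it was at the start of the episode above 0.03 m).
It also fails if it takes over 67 s, if anything falls off the work surface, if the arm or the gripper's body presses on something with over 40 N, if the wrist force passes 120 N, or if a joint passes its speed limit or range.

ROBOT

A 6-joint arm with a two-finger parallel gripper is mounted at the origin on a cart in front of the work surface, level with it; the furniture and walls round the work are solid. World frame = base frame: x ahead of the robot, y to its left, z up, the work surface at z = 0. Lengths are in m, angles in rad, forces in N, time in s.
With the tool pointing down it reaches from about 0.35 to 0.975 m from the base axis. Payload 4.9 kg.
Tool frame: the origin (TCP) lies midway between the tips of the shut fingers; the grasp point (between the pads) lies 19 mm behind it; z points along the fingers, y is the line along which they close (so a half turn about z gives the same grasp; the last joint's range is limited). The gripper opens to 85 mm and grips with 20 to 120 N. Pads are 22 mm wide; open, the fingers measure 114 mm over their backs; the gripper's body (76 mm by 85 mm) begins 54 mm behind the grasp point. The pads swing forward as they close: fully open they stand 13 mm farther back than shut.
Start: joints at [1.067, 0.053, 1.613, -0, 1.476, -0.119], TCP at [0.235, 0.579, 0.231] pointing down, gripper open.
Joint ranges: [-3.01, 3.01], [-1.01, 2.22], [0.06, 2.58], [-1.02, 4.17], [0.09, 2.62], [-3.14, 3.14]. Speed limits (rad/s): [2.57, 2.57, 3.14, 3.14, 3.14, 3.14].

INTERFACE

Orientations are given as a unit quaternion [x, y, z, w].
In Python, from plant import robot, optics, hand_in gives the robot as it stands.
- The arm moves only by the tool drive_tool, never from a script. Its argument "steps" is a list of rows, each a list of 7 numbers: the shift along the world's x, y, z in mm, then the turn, a rotation vector about the world's x, y, z in degrees, then the opening, from -1 (shut) to 1 (fully open). A call has exactly 8 rows; each row shifts and turns the commanded pose from where the row before left it; what a row does not reach is not made up. A row lasts 1/12 s, in which the tool goes at most 41.7 mm and 7.16 degrees, less where a joint would pass 70% of its speed; a pose out of reach is approached as far as the arm can. A call with a gripper value outside its range is refused whole. The fingers move at their own pace and stop on an object; "newtons" is the grip in N (left out, the last holds). Time passes only in rows, so rows that do not move let the fingers close, or fill a call up. It gives the time, the measured TCP pose, the force, the opening and the grip force at its end, in the units of the state.
- robot.sense(): the state, without advancing time (a new reading comes with each control period).
- optics.get_image(name): name is "scene" or "side" or "wrist"; returns the picture (384x512x3 uint8, red, green, blue); there is no depth.
- optics.camera_params(name): a dict with "fx", "fy", "cx", "cy" (pixels), "R" (3x3) and "t" (3): a world point X has camera coordinates R X + t; the wrist camera has in their place "mount" (4x4, takes a point from camera to tool coordinates, whose origin is the TCP and whose axes are the flange's). Camera axes: x right, y down, z forward; pixel columns grow to the right and rows downward; lengths in m; the calibration is good to about 2 mm. The wrist camera is an equidistant fisheye: a pixel r from the principal point sees the ray r / f radians off the axis. A picture is of the moment at which its call begins: read the wrist's pose just before it. camera_params takes no time and is no camera call.
- hand_in(): hands the job in; it is judged then, once.
The state is a dict: "time": time; "joints": joint angles; "dq": joint speeds; "joint_efforts": joint torques, N m; "tool_pos": TCP position; "orientation": TCP orientation; "contact_force": force on the tool from outside, world axes, zero at the start; "wrist_torque": the same for the moment, N m; "opening": finger opening in m; "finger_force": force on a finger pad.
Only numpy, scipy, OpenCV 4.12 (cv2) and the standard library are available. Lean on these libraries where they do the work, as an engineer would, in place of code of your own. Each camera call takes 0.05 s, during which the arm holds its last target. There are 200 camera calls.

## Working session

There is one attempt and no reset: what is moved stays moved. The work goes in short steps, Python scripts to look and compute and a tool call to move; the robot and the scene stay as the last step left them, time stands still between calls to the robot, and variables do not carry over. Pictures are saved under pics/ and viewed, at most 13 in all, crops included, and the job is handed in when it is done.

Besides the shell and the picture viewer there is one more tool, called after "Emit:" by a JSON object that holds its "op" and its "data". drive_tool: Moves the arm, as the interface text tells. Its arguments: {"type":"object","properties":{"steps":{"type":"array","items":{"type":"array","items":{"type":"number"}}},"newtons":{"type":"number"}},"required":["steps"]}

```bash
mkdir -p pics; python3 - <<'E'
from plant import robot, optics
import cv2, numpy as np
s=robot.sense(); print(s)
ims=[]
for n in ("scene","side"):
    im=optics.get_image(n); cv2.imwrite(f"pics/{n}0.png",im[...,::-1])
    p=optics.camera_params(n); print(n,p)
p=optics.camera_params("wrist");print(p)
im=optics.get_image("wrist"); cv2.imwrite("pics/wrist0.png",im[...,::-1])
E
```

```text
{'time': 0.0, 'joints': array([ 1.06697080e+00,  5.33637356e-02,  1.61428771e+00, -2.91796922e-05,
        1.47601462e+00, -1.19008043e-01]), 'dq': array([-1.09807895e-03,  1.20861101e-03, -3.98110233e-04, -9.14213580e-04,
        6.22017238e-05,  1.39242200e-03]), 'joint_efforts': array([ 1.16829406e-04, -3.93687022e+01, -3.70172346e+01, -1.48331828e-04,
        7.25083562e-03,  2.38424337e-05]), 'tool_pos': array([0.2343265 , 0.57873545, 0.23006252]), 'orientation': array([ 1.91222266e-01,  9.81546214e-01, -9.91287019e-04, -3.03828986e-04]), 'contact_force': array([ 1.34707384e+00, -2.49943922e-01,  9.28295933e-04]), 'wrist_torque': array([-0.00816967, -0.00732086, -0.01852582]), 'finger_force': 0.0, 'opening': 0.0857677602624701}
scene {'fx': 431.1927256551845, 'fy': 431.1927256551845, 'cx': 253.3679277537617, 'cy': 195.3161661230484, 'R': array([[-0.88684447, -0.46199394, -0.00827576],
       [-0.30886508,  0.60602885, -0.73302891],
       [ 0.34367027, -0.64752654, -0.68014713]]), 't': array([0.38910604, 0.31599429, 0.64870455])}
side {'fx': 443.1692279432278, 'fy': 443.1692279432278, 'cx': 264.69567873394584, 'cy': 191.53491276801986, 'R': array([[-0.10126943, -0.99481564,  0.0092921 ],
       [-0.80396725,  0.07633299, -0.58975413],
       [ 0.58598734, -0.06719461, -0.80752939]]), 't': array([-0.12784654,  0.5016536 ,  0.73929688])}
{'fx': 297.3186396354542, 'fy': 297.3186396354542, 'cx': 255.68390914532387, 'cy': 193.39728166896313, 'mount': array([[-5.01754042e-04, -9.45959158e-01, -3.24285398e-01,
         8.29141531e-02],
       [ 9.99999850e-01, -4.03373773e-04, -3.70595941e-04,
        -6.22284899e-05],
       [ 2.19760400e-04, -3.24285535e-01,  9.45959219e-01,
        -1.42161075e-01],
       [ 0.00000000e+00,  0.00000000e+00,  0.00000000e+00,
         1.00000000e+00]])}
```

View pics/scene0.png

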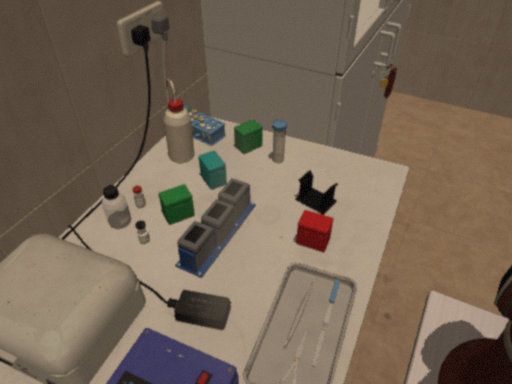

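View pics/side0.png

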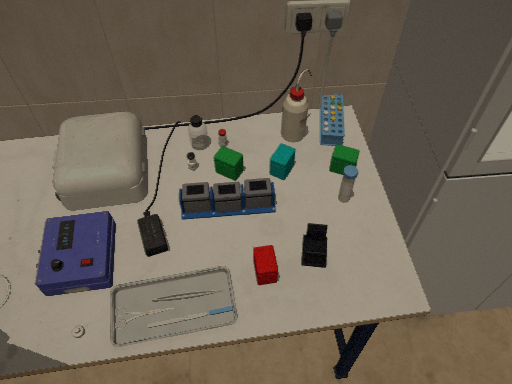

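The scene view shows three dark cases in the blue rack near (215,225) and the black cradle at (316,195). In the side view the rack is near (227,198), the cradle at (315,245), the blue-capped tube at (347,184) and the black-capped vial at (192,160).

```bash
cat > h.py <<'E'
import numpy as np, cv2
from plant import robot, optics
def ray(n,u,v,z):
    p=optics.camera_params(n); R=p["R"];t=p["t"]
    d=R.T@np.array([(u-p["cx"])/p["fx"],(v-p["cy"])/p["fy"],1]); c=-R.T@t
    return c+d*(z-c[2])/d[2]
E
python3 - <<'E'
import cv2
from h import *
a=cv2.imread("pics/side0.png")[170:280,170:340]; cv2.imwrite("pics/sc.png",cv2.resize(a,None,fx=4.7,fy=4.7,interpolation=cv2.INTER_CUBIC))
for n,l in dict(side=[("rackFL",182,217,0),("rackFR",275,210,0),("cradle base L",303,263,.0),("cradleR",326,265,0),("tube",345,200,0),("vial",192,167,0),("red",266,281,0),("green",229,176,0),("teal",281,176,0),("green2",342,172,0),("c1",196,191,.07),("c2",227,189,.07),("c3",258,186,.07),("tray",211,275,0)],scene=[("rackFL",178,263,0),("rackR",255,206,0),("tube",278,160,0),("vial",143,242,0),("c1",198,236,.07),("c2",218,209,.07),("c3",237,186,.07)]).items():
    for k,u,v,z in l: print(n,k,ray(n,u,v,z).round(3)[:2])
im=optics.get_image("side")
hsv=cv2.cvtColor(im,cv2.COLOR_RGB2HSV)
print(hsv[213,225],hsv[255,315],hsv[200,227])
E
```

```text
side rackFL [0.55  0.014]
side rackFR [ 0.548 -0.209]
side cradle base L [ 0.401 -0.255]
side cradleR [ 0.391 -0.306]
side tube [ 0.561 -0.385]
side vial [ 0.702 -0.01 ]
side red [ 0.366 -0.169]
side green [ 0.664 -0.104]
side teal [ 0.651 -0.237]
side green2 [ 0.649 -0.396]
side c1 [ 0.572 -0.027]
side c2 [ 0.571 -0.098]
side c3 [ 0.572 -0.17 ]
side tray [ 0.392 -0.05 ]
scene rackFL [0.603 0.007]
scene rackR [ 0.542 -0.206]
scene tube [ 0.567 -0.38 ]
scene vial [ 0.699 -0.006]
scene c1 [ 0.567 -0.022]
scene c2 [ 0.57  -0.101]
scene c3 [ 0.57  -0.179]
[107 166  95] [170 191   8] [66 71 18]
```

View pics/sc.png

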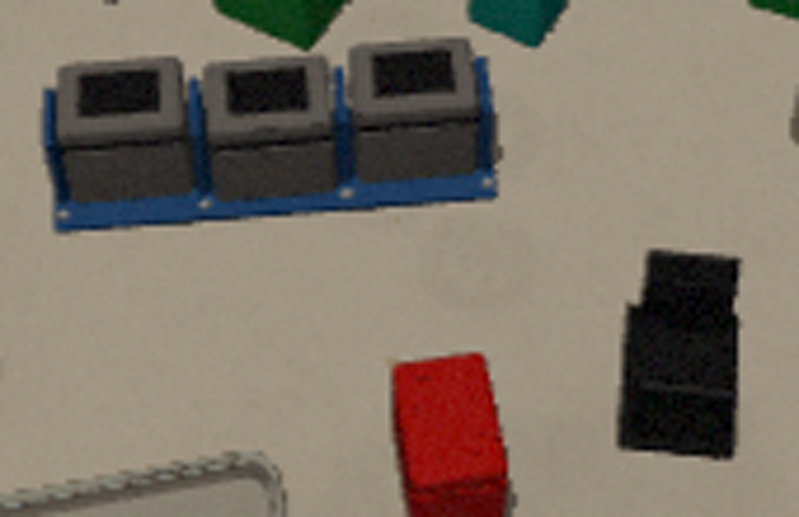

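Crop (x4.7, offset 170,170): the case tops' black labels are at side pixels (195.3,189.8), (226.8,189.6), (258.1,185.3). The rack's front edge runs (182,219)-(276,212). The cradle's front base edge runs (302,265)-(326,267), so it is yawed by about -11°. I'm moving above the rack for a near look.

Emit:
{"op": "drive_tool", "data": {"steps": [[14, -28.3, 0, 0, 0, -2.85, 1], [14, -28.3, 0, 0, 0, -2.85, 1], [14, -28.3, 0, 0, 0, -2.85, 1], [14, -28.3, 0, 0, 0, -2.85, 1], [14, -28.3, 0, 0, 0, -2.85, 1], [14, -28.3, 0, 0, 0, -2.85, 1], [14, -28.3, 0, 0, 0, -2.85, 1], [14, -28.3, 0, 0, 0, -2.85, 1]], "newtons": 40}}

```text
time: 0.87
tool_pos: [0.3468, 0.3514, 0.2311]
orientation: [0.382, 0.924, -0.0, 0.0]
contact_force: [0.5, 0.7, 0.1]
opening: 0.0854
finger_force: 0.0
```

Emit:
{"op": "drive_tool", "data": {"steps": [[14, -28.3, 0, 0, 0, -2.85, 1], [14, -28.3, 0, 0, 0, -2.85, 1], [14, -28.3, 0, 0, 0, -2.85, 1], [14, -28.3, 0, 0, 0, -2.85, 1], [14, -28.3, 0, 0, 0, -2.85, 1], [14, -28.3, 0, 0, 0, -2.85, 1], [14, -28.3, 0, 0, 0, -2.85, 1], [14, -28.3, 0, 0, 0, -2.85, 1]]}}

```text
time: 1.53
tool_pos: [0.4589, 0.125, 0.2313]
orientation: [0.558, 0.83, 0.0, 0.0]
contact_force: [-0.2, 0.9, 0.5]
opening: 0.0853
finger_force: 0.0
```

Emit:
{"op": "drive_tool", "data": {"steps": [[14, -28.3, 0, 0, 0, -2.85, 1], [14, -28.3, 0, 0, 0, -2.85, 1], [14, -28.3, 0, 0, 0, -2.85, 1], [14, -28.3, 0, 0, 0, -2.85, 1], [14, -28.3, 0, 0, 0, -2.85, 1], [14, -28.3, 0, 0, 0, -2.85, 1], [0, 0, 0, 0, 0, 0, 1], [0, 0, 0, 0, 0, 0, 1]]}}

```text
time: 2.2
tool_pos: [0.5427, -0.0445, 0.2309]
orientation: [0.675, 0.738, -0.0, -0.001]
contact_force: [0.1, -0.3, 0.4]
opening: 0.0853
finger_force: 0.0
```

```bash
cat >> h.py <<'E'
from scipy.spatial.transform import Rotation as Ro
def wray(s,u,v,z):
    p=optics.camera_params("wrist"); M=p["mount"]
    x=np.array([u-p["cx"],v-p["cy"]])/p["fx"]; r=np.linalg.norm(x)+1e-9
    d=np.r_[x/r*np.sin(r),np.cos(r)]
    R=Ro.from_quat(s["orientation"]).as_matrix()
    c=R@M[:3,3]+s["tool_pos"]; d=R@M[:3,:3]@d
    return c+d*(z-c[2])/d[2]
def wshot(name):
    s=robot.sense(); im=optics.get_image("wrist"); cv2.imwrite(f"pics/{name}.png",im[...,::-1])
    R=Ro.from_quat(s["orientation"]).as_matrix()
    print(s["time"],s["tool_pos"].round(4),"yaw of tool y",np.degrees(np.arctan2(R[1,1],R[0,1])).round(2),"z",R[:,2].round(3),"j",s["joints"].round(2),"F",s["contact_force"].round(2),s["opening"].round(4),s["finger_force"])
    return s,im
E
python3 -c "
from h import *
wshot('w1')"
```

```text
Traceback (most recent call last):
  File "h.py", line 18, in wshot
    print(s["time"],s["tool_pos"].round(4),"yaw of tool y",np.degrees(np.arctan2(R[1,1],R[0,1])).round(2),"z",R[:,2].round(3),"j",s["joints"].round(2),"F",s["contact_force"].round(2),s["opening"].round(4),s["finger_force"])
                                                                                                                                                                                       ^^^^^^^^^^^^^^^^^^
AttributeError: 'float' object has no attribute 'round'
```

View pics/w1.png

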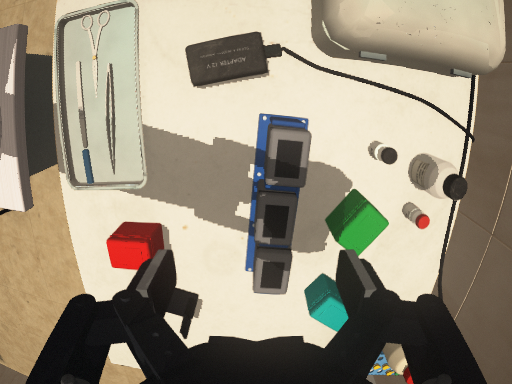

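The wrist view shows the three case labels at (291,158), (277,222) and (271,270), the green look-alike at (357,222), the teal one at (325,300), and the vial at (385,153).

```bash
sed -i 's/s\["opening"\].round(4)/round(s["opening"],4)/' h.py; python3 - <<'E'
from h import *
s=robot.sense(); im=cv2.imread("pics/w1.png"); g=cv2.cvtColor(im,cv2.COLOR_BGR2GRAY)
print(g[158,291],g[140,285],g[158,274],g[222,277])
m=((g<58)*255).astype(np.uint8); n,l,st,ce=cv2.connectedComponentsWithStats(m)
for u,v in ((291,158),(277,222),(271,270)):
    i=l[v,u]; print(st[i],ce[i].round(1)); print("wrist",wray(s,*ce[i],.07).round(4))
    c=max(cv2.findContours((l==i).astype(np.uint8),0,1)[0],key=cv2.contourArea)
    b=cv2.boxPoints(cv2.minAreaRect(c)); q=np.array([wray(s,*p,.07)[:2] for p in b]); print(q.round(4).tolist())
for k,u,v,z in (("green corner base",327,220,0),("green top c",327,220,.05),("teal left",306,300,0),("teal lt",310,276,0.05),("adapter",225,84,0),("rack TL",260,114,.006),("rack BL",246,271,.006)):
    print(k,wray(s,u,v,z).round(3))
for u,v in ((195.3,189.8),(226.8,189.6),(258.1,185.3)): print("side",ray("side",u,v,.07).round(4))
for u,v in ((182.1,219.4),(275.7,211.7),(301.9,265.1),(326,267.4)): print("side",ray("side",u,v,.0).round(4))
E
```

```text
45 64 135 29
[274 140  28  39 891] [287.8 159.4]
wrist [ 0.5747 -0.0235  0.07  ]
[[0.5618, -0.0433], [0.5611, -0.0039], [0.587, -0.0035], [0.5886, -0.0433]]
[263 204  27  35 776] [275.4 220.8]
wrist [ 0.5695 -0.0942  0.07  ]
[[0.5553, -0.1148], [0.5558, -0.0739], [0.5825, -0.0751], [0.5832, -0.1163]]
[261 262  24  26 521] [272.1 274.1]
wrist [ 0.5739 -0.166   0.07  ]
[[0.5618, -0.1857], [0.5611, -0.1465], [0.5867, -0.1475], [0.5888, -0.187]]
green corner base [ 0.65  -0.118  0.   ]
green top c [ 0.634 -0.097  0.05 ]
teal left [ 0.644 -0.261  0.   ]
teal lt [ 0.627 -0.179  0.05 ]
adapter [0.496 0.051 0.   ]
rack TL [0.542 0.017 0.006]
rack BL [ 0.543 -0.207  0.006]
side [ 0.5752 -0.0256  0.07  ]
side [ 0.5689 -0.0979  0.07  ]
side [ 0.5744 -0.1709  0.07  ]
side [ 0.5427  0.0141 -0.    ]
side [ 0.5433 -0.2106  0.    ]
side [ 0.396  -0.2522  0.    ]
side [ 0.3852 -0.3048  0.    ]
```

Emit:
{"op": "drive_tool", "data": {"steps": [[8, 5, -25, 0, 0, -1.3, 0.6], [8, 5, -25, 0, 0, -1.3, 0.6], [8, 5, -25, 0, 0, -1.3, 0.6], [8, 5, -25, 0, 0, -1.2, 0.6], [0, 0, 0, 0, 0, 0, 0.6], [0, 0, 0, 0, 0, 0, 0.6], [0, 0, 0, 0, 0, 0, 0.6], [0, 0, 0, 0, 0, 0, 0.6]], "newtons": 50}}

```text
time: 2.92
tool_pos: [0.5755, -0.0233, 0.1338]
orientation: [0.706, 0.708, 0.001, 0.001]
contact_force: [-0.3, 0.3, 0.2]
opening: 0.0684
finger_force: 0.0
```

```bash
python3 - <<'E'
from h import *
s,im=wshot('w2')
g=cv2.cvtColor(im,cv2.COLOR_RGB2GRAY)
m=((g<58)*255).astype(np.uint8); n,l,st,ce=cv2.connectedComponentsWithStats(m)
for i in range(1,n):
    if 500<st[i][4]<6000: print(st[i],ce[i].round(1),wray(s,*ce[i],.07).round(4))
E
```

```text
2.9167 [ 0.5755 -0.0233  0.1338] yaw of tool y 0.2 z [ 0.004 -0.001 -1.   ] j [-0.17  0.01  1.82 -0.    1.3  -0.17] F [-0.35  0.26  0.17] 0.0684 0.0
[129  35 109  82 627] [193.9  82.1] [0.5337 0.07   0.07  ]
[ 338   68  162  127 1339] [451.9 113.9] [0.7331 0.057  0.07  ]
[220 174  61 104 901] [248.3 237.5] [ 0.5707 -0.0469  0.07  ]
[ 237  185   36   51 1759] [254.5 209.2] [ 0.5754 -0.0231  0.07  ]
[ 232  270   32   36 1089] [247.7 287.3] [ 0.5698 -0.0954  0.07  ]
```

Emit:
{"op": "drive_tool", "data": {"steps": [[0, 0, -22, 0, 0, 0, 0.6], [0, 0, -22, 0, 0, 0, 0.6], [0, 0, -22, 0, 0, 0, 0.6], [0, 0, -20, 0, 0, 0, 0.6], [0, 0, -18, 0, 0, 0, 0.6], [0, 0, 0, 0, 0, 0, 0.6], [0, 0, 0, 0, 0, 0, -1], [0, 0, 0, 0, 0, 0, -1]]}}

```text
time: 3.63
tool_pos: [0.5759, -0.0237, 0.0295]
orientation: [0.706, 0.708, 0.001, 0.001]
contact_force: [-8.5, 0.7, 3.6]
opening: 0.0452
finger_force: 1.9
```

Emit:
{"op": "drive_tool", "data": {"steps": [[0, 0, 0, 0, 0, 0, -1], [0, 0, 0, 0, 0, 0, -1], [0, 0, 0, 0, 0, 0, -1], [0, 0, 0, 0, 0, 0, -1], [0, 0, 0, 0, 0, 0, -1], [0, 0, 0, 0, 0, 0, -1], [0, 0, 0, 0, 0, 0, -1], [0, 0, 0, 0, 0, 0, -1]]}}

```text
time: 4.3
tool_pos: [0.5763, -0.0236, 0.0296]
orientation: [0.706, 0.708, 0.001, 0.001]
contact_force: [-0.8, -0.5, 5.4]
opening: 0.0437
finger_force: 51.7
```

Emit:
{"op": "drive_tool", "data": {"steps": [[0, 0, 4, 0, 0, 0, -1], [0, 0, 5, 0, 0, 0, -1], [0, 0, 5, 0, 0, 0, -1], [0, 0, 4, 0, 0, 0, -1], [0, 0, 0, 0, 0, 0, -1], [0, 0, 0, 0, 0, 0, -1], [0, 0, 0, 0, 0, 0, -1], [0, 0, 0, 0, 0, 0, -1]]}}

```text
time: 4.97
tool_pos: [0.5743, -0.0232, 0.0449]
orientation: [0.706, 0.708, -0.0, -0.0]
contact_force: [0.2, -0.8, -0.6]
opening: 0.0438
finger_force: 51.1
```

Only about 0.6 N, so this one is light. I'll put it back and go to the middle case.

Emit:
{"op": "drive_tool", "data": {"steps": [[0, 0, -5, 0, 0, 0, -1], [0, 0, -5, 0, 0, 0, -1], [0, 0, -4, 0, 0, 0, -1], [0, 0, -2, 0, 0, 0, -1], [0, 0, 0, 0, 0, 0, -1], [0, 0, 0, 0, 0, 0, 0.6], [0, 0, 0, 0, 0, 0, 0.6], [0, 0, 0, 0, 0, 0, 0.6]]}}

```text
time: 5.63
tool_pos: [0.5745, -0.0233, 0.029]
orientation: [0.706, 0.708, -0.0, -0.0]
contact_force: [-0.0, -0.5, 0.4]
opening: 0.0688
finger_force: 0.0
```

Emit:
{"op": "drive_tool", "data": {"steps": [[0, 0, 0, 0, 0, 0, 0.6], [0, 0, 0, 0, 0, 0, 0.6], [0, 0, 15, 0, 0, 0, 0.6], [0, 0, 25, 0, 0, 0, 0.6], [0, 0, 25, 0, 0, 0, 0.6], [0, 0, 25, 0, 0, 0, 0.6], [0, 0, 0, 0, 0, 0, 0.6], [0, 0, 0, 0, 0, 0, 0.6]]}}

```text
time: 6.3
tool_pos: [0.576, -0.0236, 0.1215]
orientation: [0.706, 0.708, 0.001, 0.002]
contact_force: [0.4, 0.2, -0.6]
opening: 0.0686
finger_force: 0.0
```

Emit:
{"op": "drive_tool", "data": {"steps": [[-2, -24, 0, 0, 0, 0, 0.6], [-2, -24, 0, 0, 0, 0, 0.6], [-2, -24, 0, 0, 0, 0, 0.6], [0, 0, 0, 0, 0, 0, 0.6], [0, 0, 0, 0, 0, 0, 0.6], [0, 0, 0, 0, 0, 0, 0.6], [0, 0, 0, 0, 0, 0, 0.6], [0, 0, 0, 0, 0, 0, 0.6]]}}

```text
time: 6.97
tool_pos: [0.5684, -0.0944, 0.1188]
orientation: [0.706, 0.708, -0.0, -0.0]
contact_force: [0.1, -0.4, -0.3]
opening: 0.0684
finger_force: 0.0
```

```bash
python3 - <<'E'
from h import *
s,im=wshot('w3')
g=cv2.cvtColor(im,cv2.COLOR_RGB2GRAY)
m=((g<58)*255).astype(np.uint8); n,l,st,ce=cv2.connectedComponentsWithStats(m)
for i in range(1,n):
    if 500<st[i][4]<6000: print(st[i],ce[i].round(1),wray(s,*ce[i],.07).round(4))
E
```

```text
6.9667 [ 0.5684 -0.0944  0.1188] yaw of tool y 0.22 z [-0.001  0.    -1.   ] j [-0.29  0.03  1.83  0.    1.28 -0.3 ] F [ 0.08 -0.39 -0.3 ] 0.0684 0.0
[ 125    0  104   39 1526] [176.8  15.7] [0.5178 0.0438 0.07  ]
[ 320    0  192  120 1500] [450.5  37.6] [0.7102 0.0437 0.07  ]
[ 247  108   39   38 1106] [266.8 129.4] [ 0.5759 -0.0332  0.07  ]
[ 226  154   68  114 1317] [268.1 218.3] [ 0.5776 -0.095   0.07  ]
[ 487  165   25  219 1011] [496.2 277.5] [ 0.8219 -0.1691  0.07  ]
[ 238  193   38   53 1958] [256.9 218.8] [ 0.5698 -0.0954  0.07  ]
[336 195  41  44 695] [352.8 214.3] [ 0.6392 -0.0923  0.07  ]
[ 246  281   33   37 1163] [262.1 299. ] [ 0.5744 -0.1673  0.07  ]
```

View pics/w3.png

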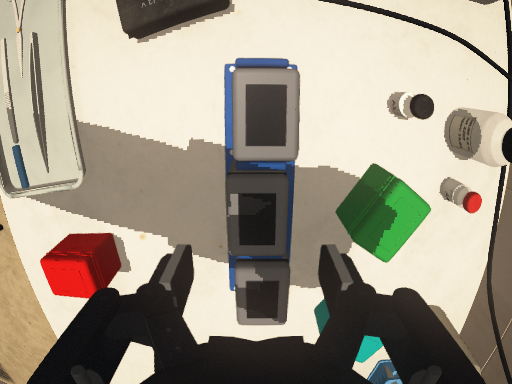

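The left case stands in its bay (label at 266,115). The middle one is at (257,219) under the fingers, and the green corner at (337,212) leaves room.

Emit:
{"op": "drive_tool", "data": {"steps": [[1, -1, -18, 0, 0, 0, 0.6], [0, 0, -18, 0, 0, 0, 0.6], [0, 0, -18, 0, 0, 0, 0.6], [0, 0, -18, 0, 0, 0, 0.6], [0, 0, -18, 0, 0, 0, 0.6], [0, 0, 0, 0, 0, 0, 0.6], [0, 0, 0, 0, 0, 0, -1], [0, 0, 0, 0, 0, 0, -1]]}}

```text
time: 7.68
tool_pos: [0.5703, -0.0962, 0.0304]
orientation: [0.706, 0.708, 0.0, 0.001]
contact_force: [-8.0, 1.8, 1.6]
opening: 0.0454
finger_force: 0.3
```

Emit:
{"op": "drive_tool", "data": {"steps": [[0, 0, 0, 0, 0, 0, -1], [0, 0, 0, 0, 0, 0, -1], [0, 0, 0, 0, 0, 0, -1], [0, 0, 0, 0, 0, 0, -1], [0, 0, 0, 0, 0, 0, -1], [0, 0, 0, 0, 0, 0, -1], [0, 0, 0, 0, 0, 0, -1], [0, 0, 0, 0, 0, 0, -1]]}}

```text
time: 8.35
tool_pos: [0.5705, -0.0965, 0.0306]
orientation: [0.706, 0.708, 0.001, 0.001]
contact_force: [0.1, 0.3, 5.7]
opening: 0.0436
finger_force: 51.9
```

Emit:
{"op": "drive_tool", "data": {"steps": [[0, 0, 4, 0, 0, 0, -1], [0, 0, 5, 0, 0, 0, -1], [0, 0, 5, 0, 0, 0, -1], [0, 0, 4, 0, 0, 0, -1], [0, 0, 0, 0, 0, 0, -1], [0, 0, 0, 0, 0, 0, -1], [0, 0, 0, 0, 0, 0, -1], [0, 0, 0, 0, 0, 0, -1]]}}

```text
time: 9.02
tool_pos: [0.5693, -0.0962, 0.0469]
orientation: [0.706, 0.708, -0.0, -0.0]
contact_force: [-0.4, 0.0, -0.7]
opening: 0.0435
finger_force: 51.3
```

Light as well. I'll put it back and go to the third.

Emit:
{"op": "drive_tool", "data": {"steps": [[0, 0, -5, 0, 0, 0, -1], [0, 0, -5, 0, 0, 0, -1], [0, 0, -4, 0, 0, 0, -1], [0, 0, -2, 0, 0, 0, -1], [0, 0, 0, 0, 0, 0, -1], [0, 0, 0, 0, 0, 0, 0.6], [0, 0, 0, 0, 0, 0, 0.6], [0, 0, 0, 0, 0, 0, 0.6]]}}

```text
time: 9.68
tool_pos: [0.5698, -0.0964, 0.0314]
orientation: [0.706, 0.708, 0.0, 0.0]
contact_force: [-0.3, 0.5, 0.3]
opening: 0.0682
finger_force: 0.0
```

Emit:
{"op": "drive_tool", "data": {"steps": [[0, 0, 0, 0, 0, 0, 0.6], [0, 0, 0, 0, 0, 0, 0.6], [0, 0, 15, 0, 0, 0, 0.6], [0, 0, 25, 0, 0, 0, 0.6], [0, 0, 25, 0, 0, 0, 0.6], [0, 0, 25, 0, 0, 0, 0.6], [0, 0, 0, 0, 0, 0, 0.6], [0, 0, 0, 0, 0, 0, 0.6]]}}

```text
time: 10.35
tool_pos: [0.5711, -0.0968, 0.1237]
orientation: [0.706, 0.708, 0.001, 0.002]
contact_force: [-0.9, 0.5, 0.1]
opening: 0.0683
finger_force: 0.0
```

Emit:
{"op": "drive_tool", "data": {"steps": [[1.5, -24, 0, 0, 0, 0, 0.6], [1.5, -24, 0, 0, 0, 0, 0.6], [1.5, -24, 0, 0, 0, 0, 0.6], [0, 0, 0, 0, 0, 0, 0.6], [0, 0, 0, 0, 0, 0, 0.6], [0, 0, 0, 0, 0, 0, 0.6], [0, 0, 0, 0, 0, 0, 0.6], [0, 0, 0, 0, 0, 0, 0.6]]}}

```text
time: 11.02
tool_pos: [0.5738, -0.1673, 0.1208]
orientation: [0.706, 0.708, -0.0, -0.0]
contact_force: [0.5, -0.2, 0.6]
opening: 0.0684
finger_force: 0.0
```

```bash
python3 - <<'E'
from h import *
s,im=wshot('w4')
g=cv2.cvtColor(im,cv2.COLOR_RGB2GRAY)
m=((g<58)*255).astype(np.uint8); n,l,st,ce=cv2.connectedComponentsWithStats(m)
for i in range(1,n):
    if 500<st[i][4]<6000: print(st[i],ce[i].round(1),wray(s,*ce[i],.07).round(4))
hs=cv2.cvtColor(im,cv2.COLOR_RGB2HSV)
t=cv2.inRange(hs,(80,120,40),(98,255,255)); ys,xs=np.nonzero(t); 
c=max(cv2.findContours(t,0,1)[0],key=cv2.contourArea)[:,0]; p=c[c[:,0].argmin()]; print("teal left",p,wray(s,*p,.06).round(3))
E
```

```text
11.0167 [ 0.5738 -0.1673  0.1208] yaw of tool y 0.22 z [-0.001  0.001 -1.   ] j [-0.41  0.08  1.77  0.    1.29 -0.41] F [ 0.51 -0.2   0.63] 0.0684 0.0
[500  82  12 198 925] [505.1 178.6] [ 0.7964 -0.1355  0.07  ]
[ 230  102   40   43 1208] [251.6 127.3] [ 0.5715 -0.1049  0.07  ]
[ 220  155   68   73 1189] [247.6 172.4] [ 0.5688 -0.1353  0.07  ]
[  19  166   86   62 3031] [ 68.8 192. ] [ 0.4262 -0.1496  0.07  ]
[ 236  191   39   52 1886] [255.5 216.8] [ 0.5742 -0.1676  0.07  ]
teal left [326 243] [ 0.63  -0.195  0.06 ]
```

Emit:
{"op": "drive_tool", "data": {"steps": [[0, 0, 0, 0, 0, 0, 0.4], [0, 0, -18, 0, 0, 0, 0.4], [0, 0, -18, 0, 0, 0, 0.4], [0, 0, -18, 0, 0, 0, 0.4], [0, 0, -18, 0, 0, 0, 0.4], [0, 0, -20, 0, 0, 0, 0.4], [0, 0, 0, 0, 0, 0, 0.4], [0, 0, 0, 0, 0, 0, -1]], "newtons": 70}}

```text
time: 11.73
tool_pos: [0.5731, -0.1676, 0.0282]
orientation: [0.706, 0.708, -0.001, -0.001]
contact_force: [1.3, 0.5, -0.1]
opening: 0.0488
finger_force: 0.0
```

Emit:
{"op": "drive_tool", "data": {"steps": [[0, 0, 0, 0, 0, 0, -1], [0, 0, 0, 0, 0, 0, -1], [0, 0, 0, 0, 0, 0, -1], [0, 0, 0, 0, 0, 0, -1], [0, 0, 0, 0, 0, 0, -1], [0, 0, 0, 0, 0, 0, -1], [0, 0, 0, 0, 0, 0, -1], [0, 0, 0, 0, 0, 0, -1]]}}

```text
time: 12.4
tool_pos: [0.5741, -0.1683, 0.0296]
orientation: [0.706, 0.708, 0.0, -0.0]
contact_force: [-2.1, 0.5, -1.4]
opening: 0.0433
finger_force: 72.5
```

Emit:
{"op": "drive_tool", "data": {"steps": [[0, 0, 4, 0, 0, 0, -1], [0, 0, 5, 0, 0, 0, -1], [0, 0, 5, 0, 0, 0, -1], [0, 0, 4, 0, 0, 0, -1], [0, 0, 0, 0, 0, 0, -1], [0, 0, 0, 0, 0, 0, -1], [0, 0, 0, 0, 0, 0, -1], [0, 0, 0, 0, 0, 0, -1]]}}

```text
time: 13.07
tool_pos: [0.5738, -0.1682, 0.0469]
orientation: [0.706, 0.708, -0.0, -0.0]
contact_force: [0.6, -0.3, -6.3]
opening: 0.0432
finger_force: 72.4
```

Third case: −6.3 N, so it's the heavy one. I'll lift it out and set it down on the bare bench near (0.47,−0.09).

Emit:
{"op": "drive_tool", "data": {"steps": [[0, 0, 21, 0, 0, 0, -1], [0, 0, 21, 0, 0, 0, -1], [0, 0, 21, 0, 0, 0, -1], [-26, 0, 0, 0, 0, 0, -1], [-26, 0, 0, 0, 0, 0, -1], [-26, 0, 0, 0, 0, 0, -1], [-26, 0, 0, 0, 0, 0, -1], [0, 0, 0, 0, 0, 0, -1]]}}

```text
time: 13.73
tool_pos: [0.4651, -0.1672, 0.108]
orientation: [0.707, 0.708, -0.002, -0.003]
contact_force: [-0.9, 0.0, -5.9]
opening: 0.0431
finger_force: 74.5
```

Emit:
{"op": "drive_tool", "data": {"steps": [[0, 20, 0, 0, 0, 0, -1], [0, 20, 0, 0, 0, 0, -1], [0, 20, 0, 0, 0, 0, -1], [0, 18, 0, 0, 0, 0, -1], [0, 0, -20, 0, 0, 0, -1], [0, 0, -20, 0, 0, 0, -1], [0, 0, -20, 0, 0, 0, -1], [0, 0, 0, 0, 0, 0, -1]]}}

```text
time: 14.4
tool_pos: [0.4666, -0.0889, 0.0459]
orientation: [0.706, 0.708, -0.002, -0.004]
contact_force: [-2.8, 1.2, -6.4]
opening: 0.0433
finger_force: 75.9
```

```bash
python3 - <<'E'
from h import *
print(robot.sense()["tool_pos"])
cv2.imwrite("pics/side1.png",optics.get_image("side")[...,::-1])
E
```

```text
[ 0.46664899 -0.08885269  0.04585538]
```

View pics/side1.png

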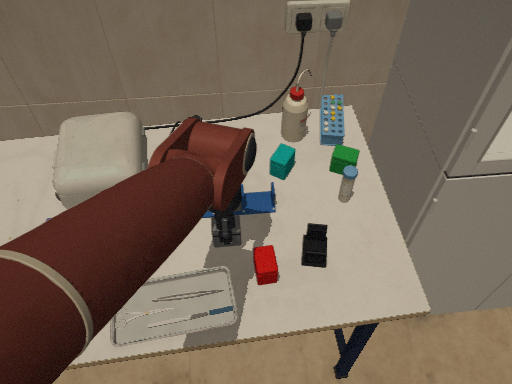

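The case hangs over free bench at (225,235), clear of the red block (265,262) and the rack. Lowering it now.

Emit:
{"op": "drive_tool", "data": {"steps": [[0, 0, -7, 0, 0, 0, -1], [0, 0, -7, 0, 0, 0, -1], [0, 0, -5, 0, 0, 0, -1], [0, 0, -3, 0, 0, 0, -1], [0, 0, -1, 0, 0, 0, -1], [0, 0, 0, 0, 0, 0, -1], [0, 0, 0, 0, 0, 0, -1], [0, 0, 0, 0, 0, 0, -1]]}}

```text
time: 15.12
tool_pos: [0.4704, -0.0904, 0.0277]
orientation: [0.706, 0.708, 0.0, 0.0]
contact_force: [-0.4, -0.4, -5.5]
opening: 0.0429
finger_force: 76.1
```

Emit:
{"op": "drive_tool", "data": {"steps": [[0, 0, 0, 0, 0, 0, 0.4], [0, 0, 0, 0, 0, 0, 0.4], [0, 0, 0, 0, 0, 0, 0.4], [0, 0, 0, 0, 0, 0, 0.4], [0, 0, 0, 0, 0, 0, 0.4], [0, 0, 10, 0, 0, 0, 0.4], [0, 0, 25, 0, 0, 0, 0.4], [0, 0, 25, 0, 0, 0, 0.4]]}}

```text
time: 15.78
tool_pos: [0.4691, -0.09, 0.0875]
orientation: [0.706, 0.708, -0.001, -0.001]
contact_force: [0.4, -0.6, 0.7]
opening: 0.06
finger_force: 0.0
```

Emit:
{"op": "drive_tool", "data": {"steps": [[0, 0, 25, 0, 0, 0, 0.4], [0, 0, 25, 0, 0, 0, 0.4], [0, 0, 10, 0, 0, 7, 1], [0, 0, 0, 0, 0, 7, 1], [0, 0, 0, 0, 0, 7, 1], [0, 0, 0, 0, 0, 7, 1], [0, 0, 0, 0, 0, 7, 1], [0, 0, 0, 0, 0, 7, 1]]}}

```text
time: 16.45
tool_pos: [0.4702, -0.0904, 0.1483]
orientation: [0.403, 0.915, 0.0, 0.001]
contact_force: [-0.1, 0.6, 0.4]
opening: 0.085
finger_force: 0.0
```

Emit:
{"op": "drive_tool", "data": {"steps": [[0, 0, 0, 0, 0, 7, 1], [0, 0, 0, 0, 0, 7, 1], [0, 0, 0, 0, 0, 7, 1], [0, 0, 0, 0, 0, 7, 1], [0, 0, 0, 0, 0, 7, 1], [0, 0, 0, 0, 0, 7, 1], [0, 0, 0, 0, 0, 6, 1], [0, 0, 0, 0, 0, 0, 1]]}}

```text
time: 17.12
tool_pos: [0.4703, -0.0904, 0.1482]
orientation: [-0.002, 1.0, -0.0, 0.0]
contact_force: [0.4, -0.4, 0.2]
opening: 0.0854
finger_force: 0.0
```

```bash
python3 - <<'E'
from h import *
s,im=wshot('w5')
g=cv2.cvtColor(im,cv2.COLOR_RGB2GRAY)
m=((g<58)*255).astype(np.uint8); n,l,st,ce=cv2.connectedComponentsWithStats(m)
for i in range(1,n):
    if 400<st[i][4]<9000: print(st[i],ce[i].round(1),wray(s,*ce[i],.064).round(4))
E
```

```text
17.1167 [ 0.4703 -0.0904  0.1482] yaw of tool y 90.25 z [ 0.001 -0.    -1.   ] j [-0.35 -0.24  2.03  0.    1.35 -1.92] F [ 0.37 -0.36  0.18] 0.0854 0.0
[185  90  16  42 491] [192.7 110.1] [ 0.3979 -0.1392  0.064 ]
[  36  106   69   88 3798] [ 74.6 147.8] [ 0.4233 -0.2498  0.064 ]
[ 459  108   33  138 1840] [475.5 172.7] [0.443  0.1214 0.064 ]
[ 471  111   39  144 2126] [490.8 180.7] [0.4504 0.1466 0.064 ]
[ 385  163   49   88 1123] [398.  196.9] [0.4677 0.0339 0.064 ]
[ 231  186   49   30 1468] [255.  200.5] [ 0.471  -0.0914  0.064 ]
[227 290  45  21 880] [248.8 299.8] [ 0.5735 -0.097   0.064 ]
```

View pics/w5.png

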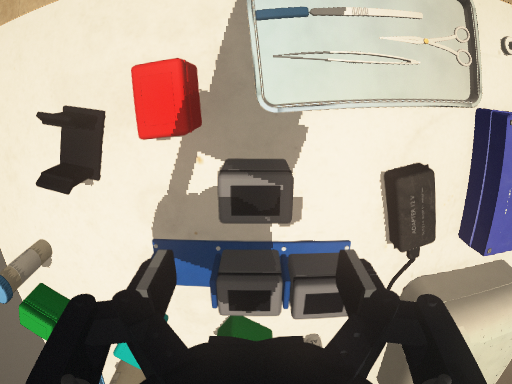

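The heavy case stands upright on the bench at (255,195) in the image, world (0.471,−0.091). The cradle is at (70,150) at the left. I'm taking the case by its narrow ends.

Emit:
{"op": "drive_tool", "data": {"steps": [[1, -1, -22, 0, 0, 0, 1], [0, 0, -22, 0, 0, 0, 1], [0, 0, -22, 0, 0, 0, 1], [0, 0, -22, 0, 0, 0, 1], [0, 0, -20, 0, 0, 0, 1], [0, 0, -14, 0, 0, 0, 1], [0, 0, 0, 0, 0, 0, 1], [0, 0, 0, 0, 0, 0, -1]], "newtons": 80}}

```text
time: 17.83
tool_pos: [0.4706, -0.0911, 0.025]
orientation: [-0.0, 1.0, 0.0, -0.001]
contact_force: [0.2, -0.1, 0.5]
opening: 0.0755
finger_force: 0.0
```

Emit:
{"op": "drive_tool", "data": {"steps": [[0, 0, 0, 0, 0, 0, -1], [0, 0, 0, 0, 0, 0, -1], [0, 0, 0, 0, 0, 0, -1], [0, 0, 0, 0, 0, 0, -1], [0, 0, 0, 0, 0, 0, -1], [0, 0, 0, 0, 0, 0, -1], [0, 0, 0, 0, 0, 0, -1], [0, 0, 0, 0, 0, 0, -1]]}}

```text
time: 18.5
tool_pos: [0.4726, -0.0917, 0.0271]
orientation: [-0.001, 1.0, -0.0, 0.002]
contact_force: [0.4, 0.2, 7.2]
opening: 0.0607
finger_force: 89.2
```

Emit:
{"op": "drive_tool", "data": {"steps": [[0, 0, 20, 0, 0, 0, -1], [0, 0, 30, 0, 0, 0, -1], [0, 0, 35, 0, 0, 0, -1], [0, 0, 35, 0, 0, 0, -1], [0, 0, 30, 0, 0, 0, -1], [0, 0, 20, 0, 0, 0, -1], [0, 0, 0, 0, 0, 0, -1], [0, 0, 0, 0, 0, 0, -1]]}}

```text
time: 19.17
tool_pos: [0.4708, -0.0913, 0.1948]
orientation: [-0.001, 1.0, -0.0, 0.0]
contact_force: [-0.5, 0.1, -6.6]
opening: 0.0609
finger_force: 91.0
```

Emit:
{"op": "drive_tool", "data": {"steps": [[8, -20, 0, 0, 0, -1.8, -1], [10, -35, 0, 0, 0, -1.8, -1], [10, -35, 0, 0, 0, -1.8, -1], [10, -35, 0, 0, 0, -1.8, -1], [10, -35, 0, 0, 0, -1.9, -1], [9, -33, 0, 0, 0, -1.9, -1], [0, 0, 0, 0, 0, 0, -1], [0, 0, 0, 0, 0, 0, -1]]}}

```text
time: 19.83
tool_pos: [0.5262, -0.2847, 0.1904]
orientation: [0.096, 0.995, 0.002, -0.003]
contact_force: [-0.0, 0.6, -4.9]
opening: 0.0609
finger_force: 92.8
```

```bash
python3 - <<'E'
from h import *
wshot('w6')
E
```

```text
19.8333 [ 0.5262 -0.2847  0.1904] yaw of tool y 79.01 z [-0.006  0.005 -1.   ] j [-0.62  0.02  1.71  0.    1.41 -2.  ] F [-0.04  0.59 -4.92] 0.0609 92.76337623596191
```

View pics/w6.png

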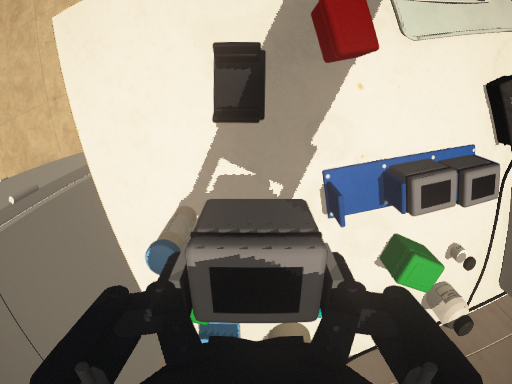

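The cradle is in clear view at (214–266, 42–122), and the case is held level below. I'll enlarge and brighten that crop to pick the corners.

```bash
python3 - <<'E'
from h import *
im=cv2.imread("pics/w6.png")[35:130,200:280].astype(float)
im=np.clip(im*2.2,0,255).astype(np.uint8)
im=cv2.resize(im,None,fx=6,fy=6,interpolation=cv2.INTER_CUBIC)
for k in range(0,95,10): cv2.putText(im,str(35+k),(0,k*6+4),0,.4,(0,0,255),1)
for k in range(0,80,10): cv2.putText(im,str(200+k),(k*6-8,10),0,.4,(0,0,255),1)
cv2.imwrite("pics/cr.png",im)
E
```

```text
(no output)
```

View pics/cr.png

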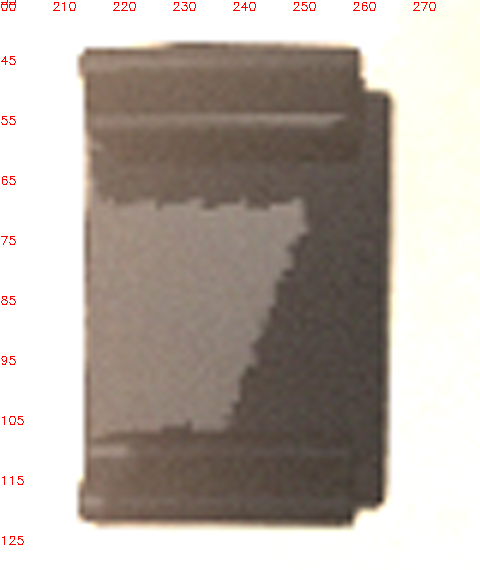

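```bash
python3 - <<'E'
from h import *
s=robot.sense()
P=lambda x,y,z: wray(s,200+x/6-.5,35+y/6-.5,z)[:2]
c=[P(80,50,.059),P(359,48,.059),P(355,522,.059),P(80,520,.059)]
print(np.round(c,4)); m=np.mean(c,0); print("centre",m)
for i in range(4): d=c[(i+1)%4]-c[i]; print(np.linalg.norm(d).round(4),np.degrees(np.arctan2(d[1],d[0])).round(1))
b=[P(388,93,.006),P(384,508,.006)]; d=b[1]-b[0]; print(b,np.linalg.norm(d),np.degrees(np.arctan2(d[1],d[0])))
u=np.array(d)/np.linalg.norm(d); n=np.array([-u[1],u[0]]); print("centre from base edge",np.mean(b,0)-28e-3*n,np.mean(b,0)+28e-3*n)
R=Ro.from_quat(s["orientation"]).as_matrix();print(R.round(3).tolist(),s["tool_pos"])
# case label in hand
print("label", [wray(s,(207+303)/2,(267+315)/2,s["tool_pos"][2]-.027+.064)])
for u,v in ((318,199+9),(203,208)): pass
E
```

```text
[[ 0.3877 -0.2961]
 [ 0.3963 -0.2549]
 [ 0.4684 -0.2694]
 [ 0.4596 -0.3108]]
centre [ 0.42800133 -0.28279282]
0.0421 78.2
0.0736 -11.4
0.0423 -102.0
0.0734 168.5
[array([ 0.39603624, -0.24875272]), array([ 0.47126233, -0.26385274])] 0.07672662177799869 -11.350059011102694
centre from base edge [ 0.42813881 -0.28375514] [ 0.43915977 -0.22885032]
[[-0.982, 0.189, -0.006], [0.189, 0.982, 0.005], [0.007, 0.003, -1.0]] [ 0.52628917 -0.2835231   0.19087295]
label [array([ 0.52486429, -0.28395516,  0.22787295])]
```

Emit:
{"op": "drive_tool", "data": {"steps": [[-15, 0, 0, 0, 0, -0.5, -1], [-20, 0, 0, 0, 0, 0, -1], [-22, 0, 0, 0, 0, 0, -1], [-20, 0, 0, 0, 0, 0, -1], [-15, 0, 0, 0, 0, 0, -1], [-5, 0.7, 0, 0, 0, 0, -1], [0, 0, 0, 0, 0, 0, -1], [0, 0, 0, 0, 0, 0, -1]]}}

```text
time: 20.55
tool_pos: [0.4311, -0.2826, 0.1945]
orientation: [0.099, 0.995, 0.0, -0.0]
contact_force: [0.9, -0.0, -6.1]
opening: 0.0612
finger_force: 93.0
```

Emit:
{"op": "drive_tool", "data": {"steps": [[0, 0, -20, 0, 0, 0, -1], [0, 0, -20, 0, 0, 0, -1], [0, 0, -20, 0, 0, 0, -1], [0, 0, -15, 0, 0, 0, -1], [0, 0, 0, 0, 0, 0, -1], [0, 0, 0, 0, 0, 0, -1], [0, 0, 0, 0, 0, 0, -1], [0, 0, 0, 0, 0, 0, -1]]}}

```text
time: 21.22
tool_pos: [0.4323, -0.2843, 0.1221]
orientation: [0.099, 0.995, -0.001, 0.001]
contact_force: [-0.5, -0.2, -4.6]
opening: 0.061
finger_force: 92.7
```

```bash
python3 - <<'E'
from h import *
s,im=wshot('w7')
g=cv2.cvtColor(im,cv2.COLOR_RGB2GRAY)
m=((g<58)*255).astype(np.uint8); n,l,st,ce=cv2.connectedComponentsWithStats(m)
for i in range(1,n):
    if 1500<st[i][4]<20000: print(st[i],ce[i].round(1),wray(s,*ce[i],s["tool_pos"][2]+.037).round(4))
cv2.imwrite("pics/side2.png",optics.get_image("side")[...,::-1])
cv2.imwrite("pics/scene2.png",optics.get_image("scene")[...,::-1])
a=cv2.imread("pics/side2.png")[200:290,260:360];b=cv2.imread("pics/scene2.png")[130:220,270:370]
cv2.imwrite("pics/ab.png",np.clip(cv2.resize(np.hstack([a,b]),None,fx=4,fy=4,interpolation=cv2.INTER_CUBIC)*1.6,0,255).astype(np.uint8))
E
```

```text
21.2167 [ 0.4323 -0.2843  0.1221] yaw of tool y 78.67 z [ 0.002 -0.002 -1.   ] j [-0.73 -0.11  1.96  0.    1.29 -2.1 ] F [-0.46 -0.18 -4.55] 0.061 92.70404934883118
[ 345   81   74   83 2810] [373.5 112. ] [ 0.3637 -0.2266  0.1591]
[ 225  140   77   87 4086] [259.3 173.8] [ 0.379  -0.2725  0.1591]
[ 209  267   94   47 4233] [255.5 289.6] [ 0.4298 -0.2841  0.1591]
```

View pics/ab.png

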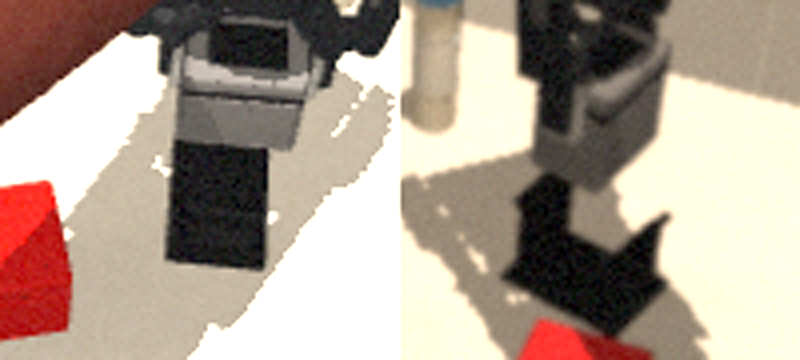

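Both views (left (235,100), right (600,120) in the crop) show the held case straight above the cradle and parallel to it. I'll correct by (−2,+1) mm and enter the slot slowly.

Emit:
{"op": "drive_tool", "data": {"steps": [[-2, 1, 0, 0, 0, 0, -1], [0, 0, -8, 0, 0, 0, -1], [0, 0, -10, 0, 0, 0, -1], [0, 0, -10, 0, 0, 0, -1], [0, 0, -8, 0, 0, 0, -1], [0, 0, -6, 0, 0, 0, -1], [0, 0, 0, 0, 0, 0, -1], [0, 0, 0, 0, 0, 0, -1]]}}

```text
time: 22.03
tool_pos: [0.4287, -0.2823, 0.0774]
orientation: [0.099, 0.995, 0.0, -0.001]
contact_force: [0.2, -0.8, -5.5]
opening: 0.0611
finger_force: 93.1
```

Emit:
{"op": "drive_tool", "data": {"steps": [[0, 0, -4, 0, 0, 0, -1], [0, 0, -5, 0, 0, 0, -1], [0, 0, -5, 0, 0, 0, -1], [0, 0, -5, 0, 0, 0, -1], [0, 0, -3, 0, 0, 0, -1], [0, 0, 0, 0, 0, 0, -1], [0, 0, 0, 0, 0, 0, -1], [0, 0, 0, 0, 0, 0, -1]]}}

```text
time: 22.7
tool_pos: [0.4292, -0.2827, 0.0565]
orientation: [0.099, 0.995, -0.0, 0.0]
contact_force: [-0.4, -0.2, -5.2]
opening: 0.0608
finger_force: 93.2
```

Emit:
{"op": "drive_tool", "data": {"steps": [[0, 0, -4, 0, 0, 0, -1], [0, 0, -5, 0, 0, 0, -1], [0, 0, -5, 0, 0, 0, -1], [0, 0, -4, 0, 0, 0, -1], [0, 0, -2, 0, 0, 0, -1], [0, 0, -1, 0, 0, 0, -1], [0, 0, 0, 0, 0, 0, -1], [0, 0, 0, 0, 0, 0, -1]]}}

```text
time: 23.37
tool_pos: [0.4292, -0.2827, 0.0353]
orientation: [0.099, 0.995, -0.0, 0.0]
contact_force: [-0.3, 0.5, -6.2]
opening: 0.0613
finger_force: 93.2
```

Emit:
{"op": "drive_tool", "data": {"steps": [[0, 0, -1, 0, 0, 0, -1], [0, 0, -1, 0, 0, 0, -1], [0, 0, -1, 0, 0, 0, -1], [0, 0, -1, 0, 0, 0, -1], [0, 0, 0, 0, 0, 0, -1], [0, 0, 0, 0, 0, 0, -1], [0, 0, 0, 0, 0, 0, -1], [0, 0, 0, 0, 0, 0, -1]]}}

```text
time: 24.03
tool_pos: [0.4294, -0.2829, 0.0332]
orientation: [0.099, 0.995, 0.0, -0.0]
contact_force: [-4.6, 2.5, 6.6]
opening: 0.061
finger_force: 94.8
```

It's seated on the base: fz is now +6.6 N at the expected height. Releasing and retreating.

Emit:
{"op": "drive_tool", "data": {"steps": [[0, 0, 1, 0, 0, 0, -1], [0, 0, 0, 0, 0, 0, -1], [0, 0, 0, 0, 0, 0, 0.9], [0, 0, 0, 0, 0, 0, 0.9], [0, 0, 0, 0, 0, 0, 0.9], [0, 0, 0, 0, 0, 0, 0.9], [0, 0, 0, 0, 0, 0, 0.9], [0, 0, 0, 0, 0, 0, 0.9]]}}

```text
time: 24.7
tool_pos: [0.4292, -0.2827, 0.0324]
orientation: [0.099, 0.995, -0.0, 0.0]
contact_force: [-0.2, 1.1, -0.2]
opening: 0.0809
finger_force: 0.0
```

Emit:
{"op": "drive_tool", "data": {"steps": [[0, 0, 10, 0, 0, 0, 0.9], [0, 0, 15, 0, 0, 0, 0.9], [0, 0, 20, 0, 0, 0, 0.9], [0, 0, 25, 0, 0, 0, 0.9], [0, 0, 25, 0, 0, 0, 0.9], [0, 0, 20, 0, 0, 0, 0.9], [0, 0, 0, 0, 0, 0, 0.9], [0, 0, 0, 0, 0, 0, 0.9]]}}

```text
time: 25.37
tool_pos: [0.43, -0.2834, 0.1494]
orientation: [0.099, 0.995, -0.001, 0.002]
contact_force: [-0.4, 0.4, -0.3]
opening: 0.0812
finger_force: 0.0
```

```bash
python3 - <<'E'
from h import *
s,im=wshot('w8')
g=cv2.cvtColor(im,cv2.COLOR_RGB2GRAY)
m=((g<58)*255).astype(np.uint8); n,l,st,ce=cv2.connectedComponentsWithStats(m)
for i in range(1,n):
    if 400<st[i][4]<9000: print(st[i],ce[i].round(1),wray(s,*ce[i],.07).round(4))
E
```

```text
25.3667 [ 0.43   -0.2834  0.1494] yaw of tool y 78.65 z [ 0.003 -0.003 -1.   ] j [-0.73 -0.15  1.95  0.    1.34 -2.1 ] F [-0.43  0.41 -0.31] 0.0812 0.0
[ 336   84   65   76 2483] [363.3 111.7] [ 0.3744 -0.1884  0.07  ]
[ 221  138   72   35 1856] [257.9 154.3] [ 0.3928 -0.2746  0.07  ]
[ 231  184   52   31 1552] [256.5 198.9] [ 0.4279 -0.2828  0.07  ]
[231 221  49  13 582] [254.9 227.5] [ 0.4523 -0.289   0.07  ]
```

View pics/w8.png

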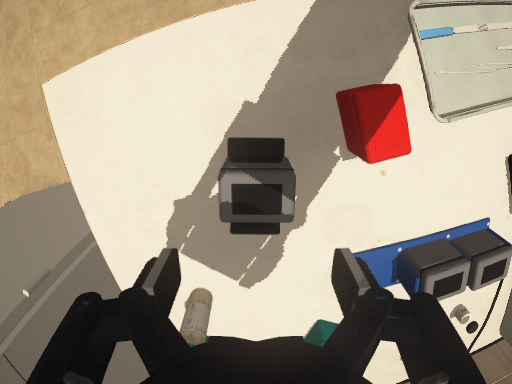

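The case sits in the cradle, centred at (257,190) in the image, world (0.428,−0.283), which matches the cradle centre. The two light cases are still in the rack and the tube is standing. Handing in.

```bash
python3 -c "
from plant import hand_in
print(hand_in())"
```

```text
the job is handed in; nothing more can be done
None
```

I handed the job in at about 25 s: the heavy case (third bay) was set down on the bare bench, taken again by its ends and lowered into the cradle, centred to about 1 mm by the wrist camera, and both light cases stand in their own bays; no verdict came back.

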